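Lock the short column into the camera stand's twist-lock collet

ROBOT

A 7-joint arm with a two-finger parallel gripper is mounted at the origin on the work surface. World frame = base frame: x ahead of the robot, y to its left, z up, the work surface at z = 0. Lengths are in m, angles in rad, forces in N, time in s.
With the tool pointing down it reaches from about 0.425 to 0.925 m from the base axis. Payload 6.8 kg.
Tool frame: the origin (TCP) lies on the front face of the gripper's body, between the roots of the fingers; the fingertips stand 73 mm ahead of it and the grasp point (between the pads) lies 54 mm ahead of it (env.nose_length is the distance from the TCP to the fingertips, in m); z points along the fingers, y is the line along which they close (so a half turn about z gives the same grasp; the last joint's range is limited). The gripper opens to 85 mm and grips with 20 to 120 N. Pads are 22 mm wide; open, the fingers measure 114 mm over their backs; the gripper's body (76 mm by 85 mm) begins 54 mm behind the grasp point. The pads swing forward as they close: fully open they stand 13 mm farther back than shut.
Start: joints at [-1.313, 0.477, 0.022, 1.555, -0.011, 1.109, -0.083], TCP at [0.241, 0.63, 0.304] pointing down, gripper open.
Joint ranges: [-2.96, 2.96], [-0.34, 2.1], [-1.41, 1.46], [0.24, 2.44], [-1.37, 4.51], [0.17, 1.92], [-2.96, 2.96]. Speed limits (rad/s): [2.39, 2.39, 3.14, 3.14, 3.14, 3.14, 3.14].

INTERFACE

Orientations are given as a unit quaternion [w, x, y, z].
In Python, from cell import env, kin, camera, calibration, job gives the robot as it stands. The module is installed in compiled form; this text tells all that it offers. Calls block until the motion is done:
- env.reach(position, orientation): joint-space move of the TCP to a pose.
- env.movel(position, velocity=0.15, rot=None, stop_force=None): straight line of the TCP; rot=None keeps the orientation; velocity is the mean speed in m/s. With stop_force (N) it stops when the force on the tool has changed by that much, and returns True; else False.
- env.goto_joints(angles): joint-space move.
- env.grip(opening, f_grip=None): finger opening in m; f_grip is the grip in N (None keeps the last); returns when the fingers have stopped.
- env.dwell(seconds).
- kin.inverse_kinematics(position, orientation): joint angles nearest the present ones, or None.
- env.get_state(): the state.
- camera(name): name is "scene" or "top"; returns (picture, depth): 420x560x3 uint8, blue, green, red; 420x560 float32, m along the optical axis (not along the pixel's ray), 0 where there is no reading.
- calibration(name): a dict with "fx", "fy", "cx", "cy" (pixels), "k1" (the pictures are not rectified: a ray, as slopes to the right and down, at radius r is drawn at 1 + k1 r^2 times it, then the intrinsics apply), "rvec" (rotation vector, rad) and "tvec" (3), from world to camera coordinates, as OpenCV has them. Camera axes: x right, y down, z forward; pixel columns grow to the right and rows downward; lengths in m; the calibration is good to about 2 mm. A picture is of the moment at which its call begins. calibration takes no time and is no camera call.
A pose or a line that the arm cannot do raises env.PlanningError and nothing moves.
- job.job_done(): hands the job in; it is judged then, once.
The state is a dict: "time": time; "qpos": joint angles; "joint_velocities": joint speeds; "joint_torque": joint torques, N m; "tcp_pos": TCP position; "orientation": TCP orientation; "force": force on the tool from outside, world axes, zero at the start; "torque": the same for the moment, N m; "opening": finger opening in m; "gripper_force": force on a finger pad.
Only numpy, scipy, OpenCV 4.12 (cv2) and the standard library are available. Lean on these libraries where they do the work, as an engineer would, in place of code of your own. Each camera call takes 0.05 s, during which the arm holds its last target. There are 200 camera calls.

TASK

Set up the camera stand for the next shot: lower the short column, shank down, into the stand's open twist-lock until its shoulder is fully home on the collar, without forcing it. Then turn the collar clockwise (seen from above) until you feel the collet bite and it grips the column hand-tight; stop there, cranking it harder crushes the tube. Let go, and leave the camera, its battery cover, the lens and the cell tray where they are.

Things in the scene. Friction and masses are not known exactly. Their poses are not given: they have to be found in the camera images.
- column_platform (a point): short column (loose, upright, z up), mid-height of its black camera platform, the part to grasp: 36 mm across, 9 mm high, a 9.4 mm screw 6 mm high on top. It lies 79.5 mm above the foot and 19.5 mm above the shoulder's underside; below it a neck 22 mm across, 9 mm high. Once home, fingers on it that reach over 19 mm below this point would hit the collar
- column_shoulder (a point): same column, centre of the underside of its black shoulder ring (32 mm across, 6 mm high); z up along the column. Below it the bare aluminium shank, 20 mm across and 60 mm long down to the foot, whose last 3 mm taper to 15 mm
- column_center (a point): same column, half-way up, 45 mm above the foot; 90 mm tall in all, about 0.16 kg
- collar_top (a point): camera stand's twist-lock, centre of the top face of its black collar with an orange line, 122 mm above the table; z up. Mouth 24 mm across. 6 mm below it sit the open collet jaws (21.6 to 25.6 mm across), then a bore 21.6 mm across. The column is home when its shoulder lies on this face. Fixed stand: round disc 170 mm across, 20 mm high, and a 33 mm post
- collar_grip (a point): black ribbed collar (the collet's nut), on its axis, 16 mm below collar_top; z up. 44 mm across, 32 mm high, grip at any yaw. Clockwise from above tightens; it keeps its height and stays where it is left. The jaws bite after 0.3 to 1.15 rad, never known beforehand. Torque while turning: 0.3 N m with the collet open, 0.45 to 0.6 hand-tight, 0.7 crushes; it climbs 0.15 N m per 0.1 rad once it bites
- jaw_a: one of three collet jaws hidden in the collar, all alike; each closes 2.5 mm per rad of collar, its pose is no help. Its hold shows as torque on the collar, on top of the collar's own friction of 0.3 N m. At a standstill that friction may read anything from +0.3 to -0.3, but alike after equal small turns: then a climb of 0.15 to 0.3 over the open reading is hand-tight
- jaw_b: second collet jaw, as the first
- jaw_c: third collet jaw, as the first
- camera: bystander: black camera on its back, 88 x 142 x 50 mm, battery chamber open, origin at the centre of its underside
- cover: bystander: its black battery cover, an open shell 132 x 34 x 10 mm, origin at the centre of its underside
- lens: bystander: black lens standing upright, 68 mm in diameter and 64 mm tall, origin at the centre of its underside
- cell_tray: bystander: white tray with four round cells, 80 x 90 x 18 mm, origin at the centre of its underside
Mind the look-alikes: they are no part of the job. There is more than one size of the part that bears column_platform; the job needs the smaller.

How it is judged:
On the way, in this order (a step that is already met when the one before it is completed fails the run):
1. the column stands fully home in the stand, the collet still open (z of column_shoulder in the frame of collar_top below 0.002 m and horizontal distance between column_shoulder and collar_top below 0.003 m and angle between the z axis of column_shoulder and the z axis of collar_top, either way round below 0.06 rad and contact force between each of jaw_a, jaw_b, jaw_c and column below 8 N), for 0.2 s.
2. then the collet is tightened: every jaw grips the shank (z of column_shoulder in the frame of collar_top below 0.002 m and horizontal distance between column_shoulder and collar_top below 0.003 m and angle between the z axis of column_shoulder and the z axis of collar_top, either way round below 0.06 rad and contact force between each of jaw_a, jaw_b, jaw_c and column above 10 N), for 0.2 s.
At the end, for the whole second after the job is handed in: The column is home in the stand (shoulder within 2 mm of the collar's top, within 3 mm of its axis, upright within 0.06 rad), each of the three jaws presses on its shank with more than 10 N, it is at rest and released; the bystanders lie where they lay (all of step 2 and linear speed of column below 0.01 m/s); the robot touches nothing.
It fails at once if a collet jaw squeezes the column with more than 55 N (cranked too tight) (contact force between any of jaw_a, jaw_b, jaw_c and column above 55 N).
It fails at once if the column is forced against the collar with more than 40 N (contact force between column and collar above 40 N).
It fails at once if a bystander is moved by more than 15 mm (distance of any of camera, cover, lens, cell_tray from where it was at the start of the episode above 0.015 m).
It also fails if it takes over 61 s, if anything falls off the work surface, if the arm or the gripper's body presses on something with over 40 N, if the wrist force passes 120 N, or if a joint passes its speed limit or range.

## Working session

There is one attempt and no reset: what is moved stays moved. The work goes in short steps, each a Python script; the robot and the scene stay as the last script left them, time stands still between calls to the robot, and variables do not carry over. Pictures are saved under pics/ and viewed, at most 10 in all, crops included, and the job is handed in when it is done.

```bash
mkdir -p pics; ls
python3 - <<'E'
from cell import env,camera,calibration
import cv2,numpy as np
for n in("scene","top"):
    p,d=camera(n); cv2.imwrite(f"pics/{n}0.png",p); np.save(f"{n}0.npy",d); c=calibration(n)
    R=cv2.Rodrigues(np.array(c["rvec"],float))[0]; print(n,c,-R.T@np.array(c["tvec"]).ravel())
print(env.get_state())
E
```

```text
pics
scene {'fx': 395.360905375248, 'fy': 395.360905375248, 'cx': 276.3100254862289, 'cy': 215.806115372503, 'k1': -0.00479447749338001, 'rvec': array([ 1.99210655,  1.66231026, -0.54374315]), 'tvec': array([-0.12096969, -0.41596214,  1.23984734])} [ 1.07658511 -0.07899546  0.74806671]
top {'fx': 431.5190633800234, 'fy': 431.5190633800234, 'cx': 278.4985341418415, 'cy': 209.4022913598793, 'k1': -0.12477704893135638, 'rvec': array([ 2.23741031, -1.96766606,  0.21478039]), 'tvec': array([-0.07271113,  0.64419856,  0.76474113])} [ 0.47467044 -0.00727294  0.88303045]
{'time': 0.1, 'qpos': array([-1.31305935,  0.47773267,  0.02233418,  1.55630665, -0.01149562,
        1.10931935, -0.08308448]), 'joint_velocities': array([-1.70410192e-04, -1.72797384e-03,  2.04258168e-04, -3.28269395e-03,
       -2.04087143e-04,  9.89480926e-05, -6.21898117e-04]), 'joint_torque': array([ 5.20555564e-03, -5.97759748e+01,  1.61436148e+00, -2.81954634e+01,
        1.29078139e-02,  4.95762943e-03, -8.47073665e-06]), 'tcp_pos': array([0.24132258, 0.62995988, 0.30303186]), 'orientation': array([-8.99851596e-05,  1.81877710e-01,  9.83320816e-01, -8.14017351e-04]), 'force': array([ 0.40526202, -0.29533188, -0.23485784]), 'torque': array([-5.12232176e-04, -3.85986332e-05,  1.78246768e-02]), 'gripper_force': 0.0, 'opening': 0.08552233136499222}
```

View pics/scene0.png

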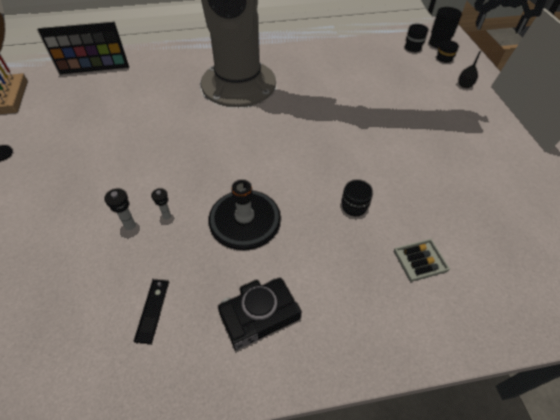

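View pics/top0.png

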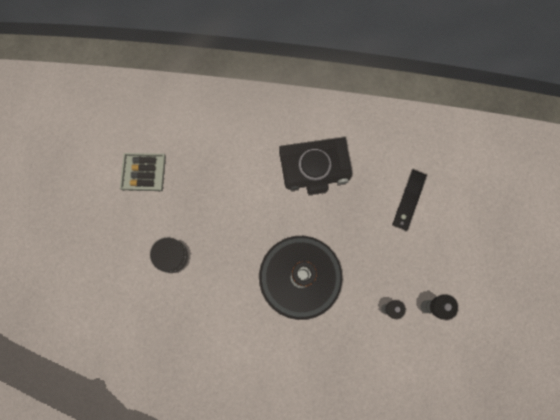

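Look-alikes: the two upright columns. The large one is at scene (117,197) and top (445,307), the small one at scene (160,195) and top (396,309). The smaller is the one needed. The stand is at scene (243,190) and top (303,275). Next I confirm this with a crop and measure.

```bash
cat > h.py <<'E'
import cv2,numpy as np
from cell import env,camera,calibration,kin
def cal(n):
    c=calibration(n); R=cv2.Rodrigues(np.array(c["rvec"],float))[0]; t=np.array(c["tvec"],float).ravel()
    K=np.array([[c["fx"],0,c["cx"]],[0,c["fy"],c["cy"]],[0,0,1]]); return K,np.array([c["k1"],0,0,0]),R,t
def rays(n,uv):
    K,D,R,t=cal(n); s=cv2.undistortPoints(np.array(uv,float).reshape(-1,1,2),K,D).reshape(-1,2)
    return -R.T@t,np.c_[s,np.ones(len(s))]@R   # origin, world dirs with unit depth
def onplane(n,uv,z):
    o,d=rays(n,uv); return o+d*((z-o[2])/d[:,2])[:,None]
def cloud(n,dep):
    h,w=dep.shape; uv=np.stack(np.meshgrid(np.arange(w),np.arange(h)),-1).reshape(-1,2)
    o,d=rays(n,uv); P=o+d*dep.reshape(-1,1); P[dep.ravel()==0]=np.nan
    return P.reshape(h,w,3)
E
python3 - <<'E'
from h import *
boxes={"scene":dict(small=(150,182,175,225),big=(100,182,138,238),stand=(225,170,262,225)),
 "top":dict(small=(380,292,412,326),big=(420,288,465,326),stand=(280,250,326,300))}
ims=[]
for n in boxes:
    d=np.load(n+"0.npy"); P=cloud(n,d); p=cv2.imread(f"pics/{n}0.png")
    print(n,"table z near",np.nanmedian(P[230:260,180:200,2]) if n=="scene" else np.nanmedian(P[330:360,340:360,2]))
    for k,(a,b,c,e) in boxes[n].items():
        Q=P[b:e,a:c].reshape(-1,3); Q=Q[~np.isnan(Q[:,0])]
        print(n,k,"zmax",np.sort(Q[:,2])[-5:].round(4))
        for lo,hi in([(.076,.088)] if k=="small" else [(.085,.15)] if k=="big" else [(.114,.13)]):
            S=Q[(Q[:,2]>lo)&(Q[:,2]<hi)]
            if len(S): print("  n",len(S),"mean",S.mean(0).round(4),"med",np.median(S,0).round(4),"min",S.min(0).round(4),"max",S.max(0).round(4), "mid",((S.min(0)+S.max(0))/2).round(4))
    A={"scene":(95,170,275,245),"top":(270,250,470,330)}[n]
    ims.append(cv2.resize(p[A[1]:A[3],A[0]:A[2]],(720,int(720*(A[3]-A[1])/(A[2]-A[0]))),interpolation=cv2.INTER_CUBIC))
cv2.imwrite("pics/crop0.png",cv2.convertScaleAbs(np.vstack(ims)[:600],alpha=1.7))
E
```

```text
scene table z near -0.0005221066863954626
scene small zmax [0.0901 0.0904 0.0906 0.0915 0.0917]
  n 180 mean [ 0.4898 -0.2272  0.0831] med [ 0.4908 -0.2272  0.0834] min [ 0.4697 -0.2443  0.0769] max [ 0.5053 -0.2101  0.0878] mid [ 0.4875 -0.2272  0.0823]
scene big zmax [0.1186 0.1191 0.1198 0.1203 0.1208]
  n 432 mean [ 0.5057 -0.3098  0.1065] med [ 0.507  -0.3088  0.1094] min [ 0.4781 -0.3341  0.085 ] max [ 0.5249 -0.2882  0.1208] mid [ 0.5015 -0.3111  0.1029]
scene stand zmax [0.1234 0.1236 0.1236 0.1241 0.1242]
  n 224 mean [ 0.5319 -0.0496  0.12  ] med [ 0.5338 -0.05    0.1206] min [ 0.5086 -0.0713  0.1141] max [ 0.551  -0.0287  0.1242] mid [ 0.5298 -0.05    0.1191]
top table z near -0.00015707579260032523
top small zmax [0.091  0.0913 0.0917 0.0919 0.0934]
  n 289 mean [ 0.4868 -0.2273  0.0839] med [ 0.4868 -0.2267  0.084 ] min [ 0.47   -0.2452  0.0773] max [ 0.5043 -0.2093  0.0877] mid [ 0.4871 -0.2272  0.0825]
top big zmax [0.1203 0.1204 0.1204 0.1208 0.1212]
  n 568 mean [ 0.5    -0.3093  0.1096] med [ 0.4999 -0.3087  0.11  ] min [ 0.4769 -0.3358  0.0851] max [ 0.5237 -0.2878  0.1212] mid [ 0.5003 -0.3118  0.1031]
top stand zmax [0.1241 0.1241 0.1242 0.1243 0.1251]
  n 338 mean [ 0.5284 -0.0498  0.121 ] med [ 0.5282 -0.0499  0.1212] min [ 0.5071 -0.0718  0.1148] max [ 0.5498 -0.0285  0.1251] mid [ 0.5285 -0.0501  0.1199]
```

View pics/crop0.png

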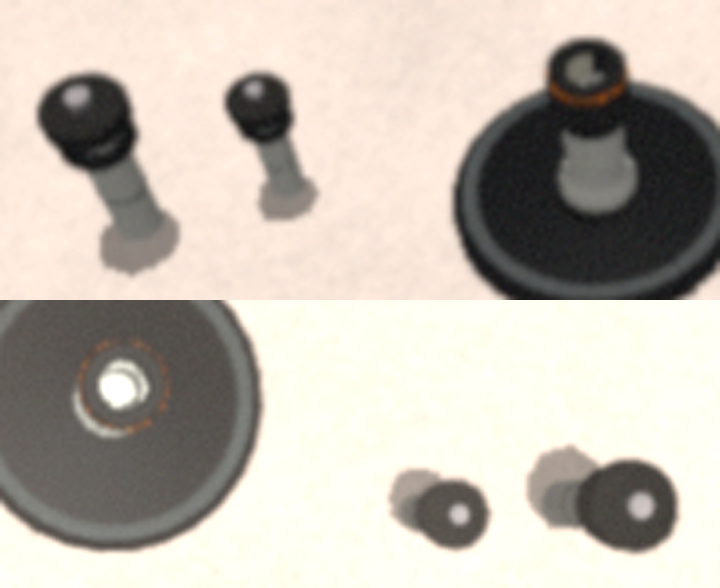

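The crop confirms it: the small column is at scene (160,195), with an aluminium shank. Its top measures 90 mm and it is about 36 mm across, against about 120 mm for the big one. It stands at (0.487,-0.227). The collar top is at (0.5285,-0.050), z about 0.122, with an open mouth.

```bash
cat >> h.py <<'E'
def down(psi): return np.array([0,np.cos(psi/2),np.sin(psi/2),0])   # tool x at yaw psi, y at psi-90deg
COL=np.array([.487,-.2272]); STD=np.array([.5285,-.0500])
E
python3 - <<'E'
from h import *
print(env.nose_length)
for nm,p in(("col",[*COL,.14]),("std",[*STD,.164])):
    for deg in range(-180,181,30):
        q=kin.inverse_kinematics(p,down(np.radians(deg))); print(nm,deg,None if q is None else np.round(q,2))
E
```

```text
0.0726
col -180 [-0.1   0.53  0.55  2.04 -0.43  0.68  2.3 ]
col -150 [-0.08  0.52  0.51  2.04 -0.4   0.67  2.79]
col -120 [-0.51  0.95  1.26  2.07 -1.1   1.05 -2.34]
col -90 [-0.51  0.95  1.26  2.07 -1.1   1.05 -1.81]
col -60 [-0.51  0.95  1.26  2.07 -1.1   1.05 -1.29]
col -30 [-0.31  0.64  0.85  2.06 -0.7   0.76 -1.12]
col 0 [-0.26  0.6   0.76  2.05 -0.63  0.73 -0.66]
col 30 [-0.3   0.63  0.83  2.05 -0.69  0.75 -0.09]
col 60 [-0.29  0.62  0.81  2.05 -0.67  0.75  0.43]
col 90 [-0.35  0.67  0.91  2.06 -0.76  0.79  1.03]
col 120 [-0.25  0.6   0.76  2.05 -0.62  0.73  1.42]
col 150 [-0.11  0.53  0.56  2.04 -0.44  0.68  1.78]
col 180 [-0.1   0.53  0.55  2.04 -0.43  0.68  2.3 ]
std -180 [-0.34  0.45  0.4   2.04 -0.27  0.7   1.8 ]
std -150 [-0.26  0.44  0.29  2.03 -0.19  0.69  2.25]
std -120 [-0.14  0.43  0.15  2.03 -0.1   0.69  2.68]
std -90 [-0.87  0.87  1.27  2.07 -1.01  1.04 -2.21]
std -60 [-0.87  0.87  1.27  2.07 -1.01  1.04 -1.69]
std -30 [-0.87  0.87  1.27  2.07 -1.01  1.04 -1.16]
std 0 [-0.68  0.59  0.88  2.06 -0.65  0.79 -0.97]
std 30 [-0.57  0.52  0.71  2.05 -0.5   0.74 -0.59]
std 60 [-0.53  0.5   0.65  2.05 -0.45  0.73 -0.12]
std 90 [-0.48  0.49  0.59  2.05 -0.4   0.72  0.36]
std 120 [-0.44  0.47  0.53  2.05 -0.36  0.71  0.84]
std 150 [-0.39  0.46  0.47  2.04 -0.32  0.71  1.32]
std 180 [-0.34  0.45  0.4   2.04 -0.27  0.7   1.8 ]
```

Run:
```python
from h import *
q=down(np.pi/2)
env.reach([*COL,.26],q)
env.grip(.06)
print(env.movel([*COL,.1355],.12,stop_force=10))
s=env.get_state(); print(s["tcp_pos"],s["force"],s["opening"])
env.grip(.03,40); s=env.get_state(); print("grip",s["time"],s["opening"],s["gripper_force"],s["force"])
env.movel([*COL,.235],.1)
s=env.get_state(); print(s["opening"],s["gripper_force"],s["force"],s["tcp_pos"])
env.movel([*STD,.262],.15)   # foot well above the collar
s=env.get_state(); print(s["time"],s["force"],s["tcp_pos"])
for n in("scene","top"):
    p,d=camera(n); cv2.imwrite(f"pics/{n}1.png",p); np.save(n+"1.npy",d)
p=cv2.imread("pics/scene1.png")[110:240,170:320]; cv2.imwrite("pics/crop1.png",cv2.convertScaleAbs(cv2.resize(p,None,fx=4.5,fy=4.5,interpolation=cv2.INTER_CUBIC),alpha=1.7))
```

```text
False
[ 0.48740008 -0.22746277  0.13611917] [ 0.67598623 -0.93982241  0.77623826] 0.0600296387460958
grip 5.1333 0.034439218931483044 39.361170530319214 [-0.66128529  0.33965011  6.09069443]
0.03403315627668067 39.91510033607483 [-0.19992333 -0.17721186 -2.1641722 ] [ 0.48666392 -0.2269503   0.23441173]
7.65 [ 0.77131957 -0.51371845 -2.10387924] [ 0.5281334  -0.05105697  0.26195793]
```

View pics/crop1.png

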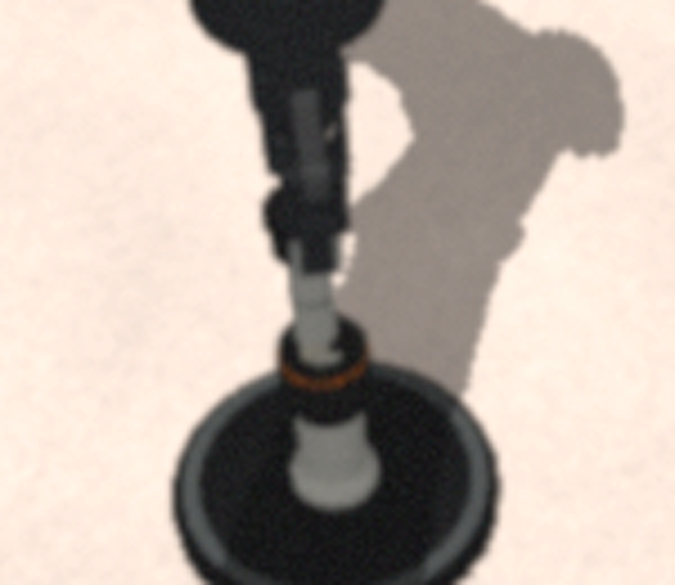

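The column hangs upright over the mouth, with its foot at crop (318,350) inside the collar ring (crop 282–368). Next I check the axis of the visible shank numerically before lowering.

Run:
```python
from h import *
d=np.load("scene1.npy"); P=cloud("scene",d); o,_=rays("scene",[[0,0]])
Q=P[110:200,215:265].reshape(-1,3); Q=Q[~np.isnan(Q[:,0])]
v=o[:2]-STD; v/=np.linalg.norm(v); w=np.array([-v[1],v[0]])
for lo in np.arange(.125,.215,.008):
    S=Q[(Q[:,2]>lo)&(Q[:,2]<lo+.008)&(np.linalg.norm(Q[:,:2]-STD,axis=1)<.03)]
    if len(S)<4: continue
    a=(S[:,:2]-STD)@v; b=(S[:,:2]-STD)@w
    print(round(lo,3),len(S),"toward cam max",np.percentile(a,90).round(4),"lateral",b.min().round(4),b.max().round(4),"mid",((b.min()+b.max())/2).round(4))
```

```text
0.125 15 toward cam max 0.0086 lateral -0.0116 0.0067 mid -0.0024
0.133 24 toward cam max 0.0092 lateral -0.0113 0.0073 mid -0.002
0.141 27 toward cam max 0.0086 lateral -0.011 0.0078 mid -0.0016
0.149 27 toward cam max 0.0089 lateral -0.0119 0.008 mid -0.0019
0.157 28 toward cam max 0.0086 lateral -0.0114 0.0065 mid -0.0024
0.165 24 toward cam max 0.0091 lateral -0.0109 0.0069 mid -0.002
0.173 5 toward cam max 0.0098 lateral -0.0104 0.0009 mid -0.0048
0.181 6 toward cam max 0.0166 lateral -0.0155 -0.0029 mid -0.0092
0.189 23 toward cam max 0.0235 lateral -0.017 0.013 mid -0.002
0.197 34 toward cam max 0.0287 lateral -0.018 0.0115 mid -0.0033
0.205 65 toward cam max 0.029 lateral -0.0194 0.0119 mid -0.0037
0.213 13 toward cam max 0.0297 lateral -0.0035 0.01 mid 0.0032
```

Run:
```python
from h import *
p=STD+[.0005,.002]
env.movel([*p,.262],.05)
f0=env.get_state()["force"]
for z,v in((.25,.04),(.225,.04),(.206,.04),(.192,.015)):
    st=env.movel([*p,z],v,stop_force=6); s=env.get_state()
    print(z,st,s["time"],s["tcp_pos"].round(4),(s["force"]-f0).round(2),s["torque"].round(3))
    if st: break
```

```text
0.25 False 8.45 [ 0.5288 -0.0481  0.2497] [-0.18 -0.5  -0.41] [ 0.054 -0.012 -0.003]
0.225 False 9.225 [ 0.5291 -0.0481  0.2251] [-0.41 -0.86  0.71] [ 0.036 -0.023  0.038]
0.206 False 9.85 [ 0.5291 -0.0481  0.2059] [ 0.89 -0.27 -0.67] [-0.039 -0.293  0.048]
0.192 True 10.45 [ 0.5291 -0.0481  0.1983] [-1.52  0.9   7.94] [0.047 0.157 0.006]
```

Run:
```python
from h import *
s0=env.get_state()
env.grip(.06); s=env.get_state(); print(s["force"].round(2),s["opening"])
p=s0["tcp_pos"][:2]
env.movel([*p,.255],.1)
env.reach([.56,.10,.30],down(np.radians(150)))
for n in("scene","top"):
    im,d=camera(n); cv2.imwrite(f"pics/{n}2.png",im); P=cloud(n,d)
    Q=P.reshape(-1,3); Q=Q[(np.linalg.norm(Q[:,:2]-STD,axis=1)<.03)&(Q[:,2]>.138)&(Q[:,2]<.18)]
    print(n,len(Q),Q.mean(0).round(4),((Q.min(0)+Q.max(0))/2).round(4),"zmax",np.sort(Q[:,2])[-4:].round(4),"plat z",np.median(Q[:,2]).round(4))
print(env.get_state()["time"])
im=cv2.imread("pics/scene2.png")[130:250,185:335]; cv2.imwrite("pics/crop2.png",cv2.convertScaleAbs(cv2.resize(im,None,fx=4,fy=4,interpolation=cv2.INTER_CUBIC),alpha=1.7))
```

```text
[-0.44 -0.14 -0.05] 0.05996835895712421
scene 212 [ 0.5319 -0.0489  0.1456] [ 0.5283 -0.0487  0.1456] zmax [0.1521 0.1521 0.1522 0.1531] plat z 0.1456
top 351 [ 0.5279 -0.0493  0.1461] [ 0.528  -0.0493  0.1468] zmax [0.1531 0.1535 0.1542 0.155 ] plat z 0.1458
12.3167
```

View pics/crop2.png

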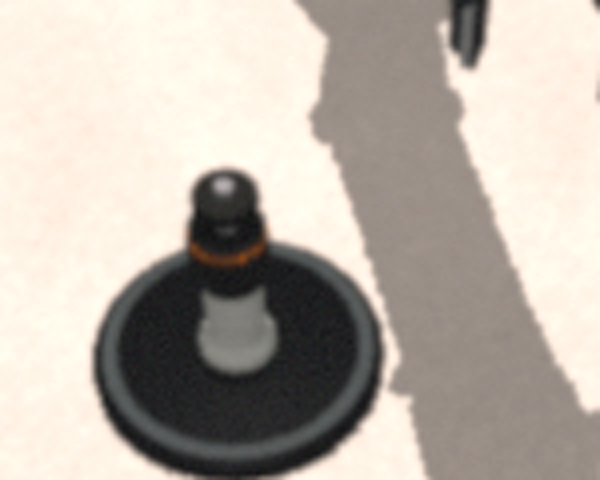

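The column is home: its platform top reads 0.146 and the axis is within 1 mm. The picture shows the shoulder seated at crop (228,215). Next I grip the collar and take the first small turns.

Run:
```python
from h import *
p=np.array([.5284,-.0495]); a=np.radians(150); q=down(a)
env.reach([*p,.25],q); env.grip(.065)
print(env.movel([*p,.165],.1,stop_force=8)); s=env.get_state(); print(s["time"],s["tcp_pos"].round(4),s["torque"].round(3))
env.grip(.04,20); s=env.get_state(); print("grip20",s["opening"],s["force"].round(2),s["torque"].round(3),s["tcp_pos"].round(4))
env.grip(.04,50); env.dwell(.2); s=env.get_state(); print("grip50",s["time"],s["opening"],s["gripper_force"],s["force"].round(2),s["torque"].round(3),s["tcp_pos"].round(4))
for k in range(1,5):
    env.movel([*p,.165],rot=down(a-.05*k)); t1=env.get_state(); env.dwell(.1); s=env.get_state()
    x=s["orientation"]; print(k,s["time"],"yaw",2*np.arctan2(x[2],x[1])-a,t1["torque"][2].round(3),s["torque"].round(3),s["force"].round(1))
    if s["torque"][2]>.5: break
```

```text
False
14.225 [ 0.5288 -0.0496  0.1655] [-0.024 -0.051 -0.042]
grip20 0.043304974510394015 [-3.37 -2.49  6.52] [-0.664  0.713  0.062] [ 0.5282 -0.0506  0.1659]
grip50 14.95 0.043370460435314874 49.53352899290621 [-3.89 -2.45  9.56] [-0.615  0.883  0.053] [ 0.5282 -0.0507  0.1661]
1 15.3 yaw -0.05209265772045413 -0.34 [-0.535  0.841 -0.274] [-2.5 -1.6  6.8]
2 15.65 yaw -0.10204984350965285 -0.286 [-0.541  0.765 -0.343] [-3.9 -2.9  7.7]
3 16.0 yaw -0.15192258793506452 -0.323 [-0.542  0.767 -0.377] [-3.7 -1.3  8. ]
4 16.35 yaw -0.20189043244361482 -0.273 [-0.488  0.781 -0.369] [-3.4 -1.1  8.8]
```

```bash
cat > turn.py <<'E'
from h import *
import sys
p=np.array([.5284,-.0495]); a=np.radians(150)
def step(ang):
    env.movel([*p,.165],rot=down(a-ang)); env.dwell(.1)
    t=[]
    for _ in range(4): env.dwell(.03); s=env.get_state(); t.append(s["torque"][2])
    x=s["orientation"]; print(round(ang,3),round(s["time"],2),"yaw %.3f"%(2*np.arctan2(x[2],x[1])-a),"tz %.3f"%np.mean(t),"sd %.3f"%np.std(t),s["force"].round(1),"j7tau %.3f"%s["joint_torque"][6],flush=True)
    return np.mean(t)
E
python3 - <<'E'
from turn import *
T=[]; ang=.2
while ang<1.35:
    ang+=.05; T.append(step(ang))
    if len(T)>1 and abs(T[-1]-np.median(T[:4]))>.13: break
E
```

```text
0.25 16.83 yaw -0.252 tz -0.320 sd 0.012 [-2.6 -2.   8.5] j7tau 0.320
0.3 17.32 yaw -0.302 tz -0.308 sd 0.031 [-2.9 -0.7  7.9] j7tau 0.320
0.35 17.8 yaw -0.352 tz -0.332 sd 0.011 [-3.1 -1.6  7.6] j7tau 0.320
0.4 18.28 yaw -0.402 tz -0.308 sd 0.020 [-2.5 -1.2  8.8] j7tau 0.316
0.45 18.77 yaw -0.452 tz -0.283 sd 0.016 [-2.2 -1.8  8.2] j7tau 0.316
0.5 19.25 yaw -0.502 tz -0.322 sd 0.025 [-2.1 -0.1  8. ] j7tau 0.316
0.55 19.73 yaw -0.551 tz -0.285 sd 0.018 [-2.2 -1.6  7.8] j7tau 0.315
0.6 20.22 yaw -0.601 tz -0.284 sd 0.037 [-1.9 -0.9  7.4] j7tau 0.314
0.65 20.7 yaw -0.651 tz -0.311 sd 0.026 [-1.2 -1.3  7. ] j7tau 0.314
0.7 21.18 yaw -0.701 tz -0.301 sd 0.037 [-1.4 -1.   6.9] j7tau 0.288
0.75 21.67 yaw -0.751 tz -0.232 sd 0.016 [ 0.1 -1.2  6.6] j7tau 0.223
0.8 22.15 yaw -0.801 tz -0.171 sd 0.023 [ 0.2 -1.4  6.5] j7tau 0.147
```

The j7 torque baseline was 0.316 and it now reads 0.147, a climb of 0.17 that started near 0.69 rad, so the collet has bitten. One small turn to mid-window, then I let go and check.

Run:
```python
from turn import *
step(.83); env.dwell(.2)
env.grip(.065); s=env.get_state(); print(s["opening"],s["force"].round(2),s["torque"].round(3))
env.movel([*p,.25],.1)
env.reach([.56,.10,.30],down(np.radians(120)))
for n in("scene","top"):
    im,d=camera(n); cv2.imwrite(f"pics/{n}3.png",im); P=cloud(n,d)
    Q=P.reshape(-1,3); Q=Q[(np.linalg.norm(Q[:,:2]-STD,axis=1)<.03)&(Q[:,2]>.138)&(Q[:,2]<.18)]
    print(n,len(Q),Q.mean(0).round(4),"plat z",np.median(Q[:,2]).round(4))
print(env.get_state()["time"])
```

```text
0.83 22.63 yaw -0.830 tz 0.142 sd 0.039 [-0.8 -0.8  8.2] j7tau -0.149
0.06509805236337278 [ 0.02 -0.21 -0.69] [-0.034  0.001  0.001]
scene 215 [ 0.5321 -0.0497  0.1453] plat z 0.1454
top 352 [ 0.5285 -0.05    0.1462] plat z 0.1459
24.9667
```

View pics/scene3.png

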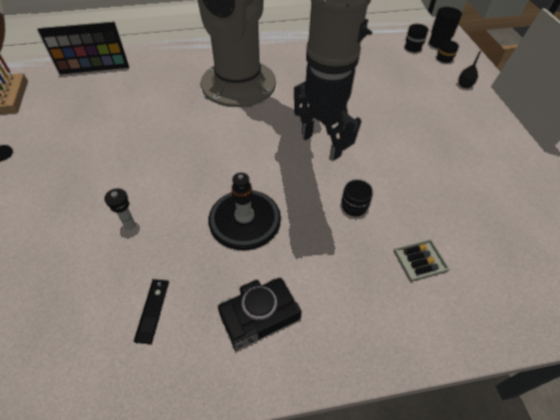

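The column stands home in the collar at scene (241,185), the bystanders have not moved and the arm is clear. The last reading came after an unequal step, so the friction offset differs. By angle the climb is about 0.21 N m, inside the hand-tight window.

```bash
python3 -c "
from cell import job
print(job.job_done())"
```

```text
the job is handed in; nothing more can be done
None
```

The short column is home in the stand and the collet is tightened to about 0.21 N m over its open reading (last 0.03 rad inferred from angle); it is released, the bystanders look unmoved in the last picture, and the job was handed in with no verdict returned.

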